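# Hold the bench battery tester's load dial at the third click

## Task

Check the battery pack under load: pull the control drawer of the bench battery tester fully out by its handle, then take the spring-return dial in the drawer and turn it clockwise past the first and second clicks to the third (the mark with three studs), not beyond it. The dial springs back if released, so finish while still holding it at the third mark, with the drawer still out; leave the other things on the bench where they are.

Things in the scene. Friction and masses are not known exactly. Their poses are not given: they have to be found in the camera images.
- drawer_handle (a point): Middle of the drawer's handle: level round steel bar 10 mm thick along the tester's y, straight part about 90 mm long, a post at each end. Centre line 86 mm above the table (29 below the case top), 42 mm in front of the drawer's front board, whose top edge is 105 mm above the table. Moves with the drawer; axes parallel to the tester's.
- drawer (a joint): How far the drawer is out, m: 0 shut, 0.14 fully out at its stop. It starts shut or up to 20 mm ajar, slides with about 2.5 N friction and stays where left.
- dial_grip (a point): Point on the dial's vertical axis, 92 mm above the table, within the bar grip. Dial: black round skirt, 56 diameter, top 79 mm above the table; on it an upright bar 56 long x 13 thick, its top 103 mm above the table, a white pointer line on one half. x points along the bar to the pointer end, z up. Moves with the drawer; covered by the case while the drawer is shut.
- dial (a joint): Dial angle, rad, 0 at rest, growing clockwise from above. Clicks at 0.35, 0.70 and 1.05 (the third); end stop 1.40. A spring returns it to 0 from anywhere: 0.04 N m at rest, 0.10 N m at the third click; between clicks about 0.025 N m more or less. At rest the pointer points 30 degrees left of the tester's x, at the third click 30 degrees right of it.
- third_mark (a point): Middle one of the three small white studs of the third mark, 42.5 mm from the dial's axis; the pointer points at it at the third click (rest: a white bar; first and second marks: one and two studs). It lies on the drawer's flat panel, 70 mm above the table. The dial's axis is 62 mm behind the inside of the front board and, drawer out, 70 mm in front of the case.
- pliers_a: Bystander, leave alone: red-handled pliers, 60x160x12, lying on the table left of the tester (sizes in mm). Origin under its centre.
- screwdriver_red_a: Bystander, leave alone: red-handled screwdriver, 27x199x29, lying right of the tester (sizes in mm). Origin under its centre.
- wax_block_a: Bystander, leave alone: off-white block of wax, 32x60x26, on the table at the right of the drawer's path (sizes in mm). Origin under its centre.
- thread_tin_a: Bystander, leave alone: grey metal tin, 48 across, 38 high, on the table at the left of the drawer's path (sizes in mm). Origin under its centre.
- block_b_a: Bystander, leave alone: beech block, 55x80x32, left of the thread tin (sizes in mm). Origin under its centre.
- ink_line_a: Bystander, leave alone: carved wooden ink-line reel, 67x185x71, at the right edge of the table (sizes in mm). Origin under its centre.
- tester_front (a point): Battery tester: grey steel case fixed to the bench, 240 deep (x) x 200 wide (y) x 115 high. This point: middle of its front, at table height. x points from its front (robot side) to its back, y left, z up. The control drawer slides out of the front along -x. The docked battery pack on top begins 125 mm behind the front and stands 59 mm above the case top.

How it is judged:
On the way, in this order (a step that is already met when the one before it is completed fails the run):
1. the drawer is pulled out (at least 125 of its 140 mm), the dial still at rest (value of joint drawer above 0.125 m and value of joint dial below 0.2 rad), for 0.2 s.
2. the dial is turned to the third click and held there with the fingers (value of joint dial between 0.92 and 1.17 rad and contact force between the fingers and dial above 1 N and value of joint drawer above 0.115 m), for 0.5 s.
At the end, for the whole second after the job is handed in: The fingers hold the dial still at the third click (0.92 to 1.17 rad, click at 1.05) with a contact force over 1 N, and the drawer is still out by at least 115 of its 140 mm (all of step 2 and velocity of joint dial between -0.1 and 0.1 rad/s); the arm keeps its last pose, push and grip.
It fails at once if the dial is turned well past the third click (over 1.25 rad) (value of joint dial above 1.25 rad).
It fails at once if another thing on the bench is moved by more than 30 mm (distance of any of pliers_a, screwdriver_red_a, wax_block_a, thread_tin_a, block_b_a, ink_line_a from where it was at the start of the episode above 0.03 m).
It also fails if it takes over 48 s, if anything falls off the work surface, if the arm or the gripper's body presses on something with over 40 N, if the wrist force passes 120 N, or if a joint passes its speed limit or range.

## Robot

A 6-joint arm with a two-finger parallel gripper is mounted at the origin on a cart in front of the work surface, level with it; the furniture and walls round the work are solid. World frame = base frame: x ahead of the robot, y to its left, z up, the work surface at z = 0. Lengths are in m, angles in rad, forces in N, time in s.
With the tool pointing down it reaches from about 0.3 to 0.85 m from the base axis. Payload 5.4 kg.
Tool frame: the origin (TCP) lies midway between the tips of the shut fingers; the grasp point (between the pads) lies 19 mm behind it; z points along the fingers, y is the direction in which the jaws open and shut (so a half turn about z gives the same grasp; the last joint's range is limited). The gripper opens to 85 mm and grips with 20 to 120 N. Pads are 22 mm wide; open, the fingers measure 114 mm over their backs; the gripper's body (76 mm by 85 mm) begins 54 mm behind the grasp point. The pads swing forward as they close: fully open they stand 13 mm farther back than shut.
Start: joints at [-0.21, 0.158, 1.597, -0, 1.386, -0.21], TCP at [0.575, -0, 0.231] pointing down, gripper open.
Joint ranges: [-2.91, 2.91], [-0.94, 2.29], [0.18, 2.7], [-1.29, 4.43], [0.17, 2.64], [-3, 3]. Speed limits (rad/s): [2.57, 2.57, 3.14, 3.14, 3.14, 3.14].

## Interface

Orientations are given as a 3x3 rotation matrix whose columns are the frame's x, y, z axes.
In Python, from station import env gives the robot as it stands. The module is installed in compiled form; this text tells all that it offers. Calls block until the motion is done:
- env.goto(position, orientation): joint-space move of the TCP to a pose.
- env.line_to(position, ori=None, v=0.15, until_force=None): straight line of the TCP; ori=None keeps the orientation; v is the mean speed in m/s. With until_force (N) it stops when the force on the tool has changed by that much, and returns True; else False.
- env.movej(angles): joint-space move.
- env.gripper_to(opening, force=None): finger opening in m; force is the grip in N (None keeps the last); returns when the fingers have stopped.
- env.pause(seconds).
- env.ik(position, orientation): joint angles nearest the present ones, or None.
- env.get_state(): the state.
- env.grab_frame(name): name is "scene" or "side" or "wrist"; returns (picture, depth): 400x640x3 uint8, red, green, blue; 400x640 float32, m along the optical axis (not along the pixel's ray), 0 where there is no reading.
- env.calibration(name): a dict with "K" (3x3 intrinsics, pixels), "dist_coeffs" ([k1, k2, p1, p2, k3] as OpenCV has them; the pictures are not rectified), "R" (3x3) and "t" (3): a world point X has camera coordinates R X + t. Camera axes: x right, y down, z forward; pixel columns grow to the right and rows downward; lengths in m; the calibration is good to about 2 mm. A picture is of the moment at which its call begins: read the wrist's pose just before it. calibration takes no time and is no camera call; for the wrist camera it gives the pose at the moment of the call.
A pose or a line that the arm cannot do raises env.MotionError and nothing moves.
- env.sign_off(): hands the job in, once; it reports no verdict.
The state is a dict: "time": time; "q": joint angles; "qd": joint speeds; "tau": joint torques, N m; "ee_pos": TCP position; "orientation": TCP orientation; "force": force on the tool from outside, world axes, zero at the start; "moment": the same for the moment, N m; "grip_width": finger opening in m.
Only numpy, scipy, OpenCV 4.12 (cv2) and the standard library are available. Lean on these libraries where they do the work, as an engineer would, in place of code of your own. Each camera call takes 0.05 s, during which the arm holds its last target.

## Working session

There is one attempt and no reset: what is moved stays moved. The work goes in short steps, each a Python script; the robot and the scene stay as the last script left them, time stands still between calls to the robot, and variables do not carry over. Pictures are saved under pics/ and viewed, and the job is handed in when it is done.

```bash
mkdir -p pics; ls; cat > h.py <<'E'
from station import env
import numpy as np, cv2
def snap(name,fn):
    im,d=env.grab_frame(name); cv2.imwrite('pics/'+fn,im[:,:,::-1]); np.savez('pics/'+fn[:-4]+'.npz',im=im,d=d,**{k:np.array(v) for k,v in env.calibration(name).items()}); return im,d
def ray(c,u,v):
    K,D,R,t=[np.array(c[k],float) for k in('K','dist_coeffs','R','t')]
    p=cv2.undistortPoints(np.array([[[u,v]]],float),K,D)[0,0]
    return -R.T@t, R.T@np.array([p[0],p[1],1.])
def onplane(c,u,v,z):
    o,r=ray(c,u,v); return o+r*(z-o[2])/r[2]
def depthpt(c,u,v,d):
    o,r=ray(c,u,v); return o+r*d
E
python3 - <<'E'
from h import *
for n in('scene','side','wrist'): snap(n,n+'0.png')
s=env.get_state();print(s)
E
```

```text
pics
{'time': 0.15, 'q': array([-2.10060403e-01,  1.58942026e-01,  1.59794037e+00,  4.49367079e-05,
        1.38621332e+00, -2.10130404e-01]), 'qd': array([-0.00129444, -0.00261972, -0.00352752, -0.00099397,  0.00058477,
        0.00104078]), 'tau': array([-2.14565043e-04, -3.96382570e+01, -3.31784391e+01, -3.73612720e-04,
        5.52137004e-03,  3.93964319e-05]), 'ee_pos': array([5.74534785e-01, 1.14604823e-04, 2.30523183e-01]), 'orientation': array([[-6.14588262e-05,  9.99998931e-01, -1.46081136e-03],
       [ 9.99999934e-01,  6.19798420e-05,  3.56619343e-04],
       [ 3.56709503e-04, -1.46078935e-03, -9.99998869e-01]]), 'force': array([ 0.52735661,  0.36985603, -0.75231839]), 'moment': array([0.00177615, 0.04094177, 0.01786447]), 'grip_width': 0.08512334770697391}
```

View pics/scene0.png

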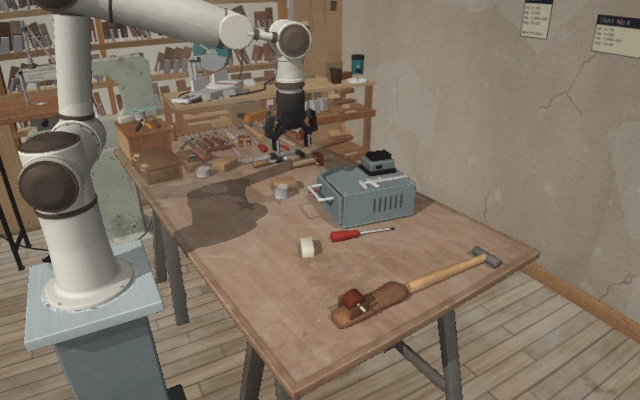

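View pics/side0.png

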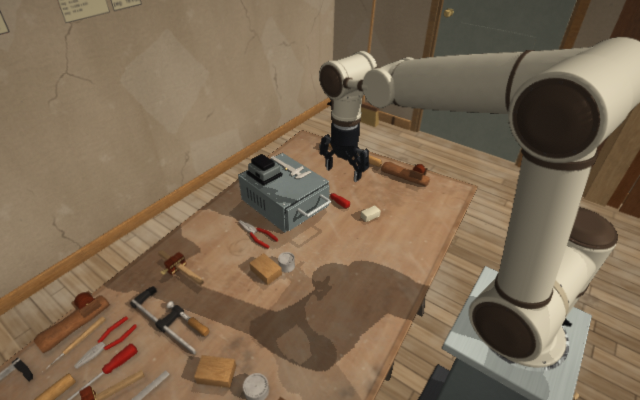

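View pics/wrist0.png

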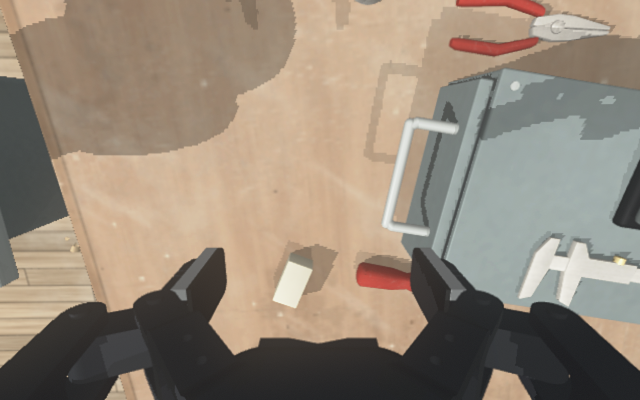

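The wrist view shows the white handle bar from about (411,122) to (388,224), the case's front top edge near x 440–495, the wax block at (295,280) and the screwdriver handle at (385,275). Next I'll measure the handle, the front board and the case.

```bash
python3 - <<'E'
from h import *
im,d=cv2.imread('pics/wrist0.png')[:,:,::-1],np.load('pics/wrist0.npz')['d']
c=env.calibration('wrist')
hsv=cv2.cvtColor(im.copy(),cv2.COLOR_RGB2HSV)
m=((hsv[:,:,1]<40)&(hsv[:,:,2]>170)).astype(np.uint8); m[:, :375]=0;m[:,465:]=0;m[:105]=0;m[240:]=0
pts=[]
for r in range(135,216,4):
    xs=np.where(m[r])[0]
    xs=xs[xs<425]
    if len(xs): pts.append(onplane(c,xs.mean(),r,0.086)); 
    if r%16==7: print(r,xs.min(),xs.max(), [depthpt(c,xs.mean(),r,d[r,int(xs.mean())]).round(3)])
pts=np.array(pts)
vx,vy,x0,y0=cv2.fitLine(pts[:,:2].astype(np.float32),cv2.DIST_HUBER,0,.001,.001).ravel()
print(vx,vy,x0,y0,np.degrees(np.arctan2(-vx,vy)), np.ptp(pts,axis=0))
ys,xs=np.where(m>0);print(xs.min(),xs.max(),ys.min(),ys.max())
for (u,v) in [(411,120),(388,228),(455,129),(430,233)]: print(u,v,onplane(c,u,v,.086).round(4))
# case top edge points & front
for (u,v) in [(500,72),(452,240),(470,180),(430,170),(600,200)]:
    print(u,v,onplane(c,u,v,.115).round(4), depthpt(c,u,v,d[v,u]).round(4))
cv2.imwrite('pics/w_crop.png',cv2.resize(im[50:300,340:560,::-1],None,fx=2.7,fy=2.4*1.0,interpolation=cv2.INTER_CUBIC)[:600,:800])
E
```

```text
135 402 411 [array([0.654, 0.048, 0.09 ])]
151 398 407 [array([0.652, 0.034, 0.09 ])]
167 394 403 [array([0.649, 0.019, 0.091])]
183 390 399 [array([0.647, 0.004, 0.09 ])]
199 387 395 [array([ 0.644, -0.012,  0.09 ])]
215 383 393 [array([ 0.642, -0.027,  0.09 ])]
0.16929035 0.9855662 0.6507519 0.020990446 -9.746561 [0.0121176  0.07646233 0.        ]
381 464 118 239
411 120 [0.6584 0.0608 0.086 ]
388 228 [ 0.6441 -0.0424  0.086 ]
455 129 [0.6985 0.0528 0.086 ]
430 233 [ 0.6858 -0.0475  0.086 ]
500 72 [0.7152 0.0967 0.115 ] [0.7172 0.0971 0.1113]
452 240 [ 0.6949 -0.0427  0.115 ] [ 0.6954 -0.0431  0.1139]
470 180 [0.7037 0.012  0.115 ] [0.7038 0.0119 0.1148]
430 170 [0.6693 0.0206 0.115 ] [0.6922 0.0094 0.0516]
600 200 [ 0.8151 -0.0055  0.115 ] [ 0.8147 -0.0054  0.1155]
```

View pics/w_crop.png

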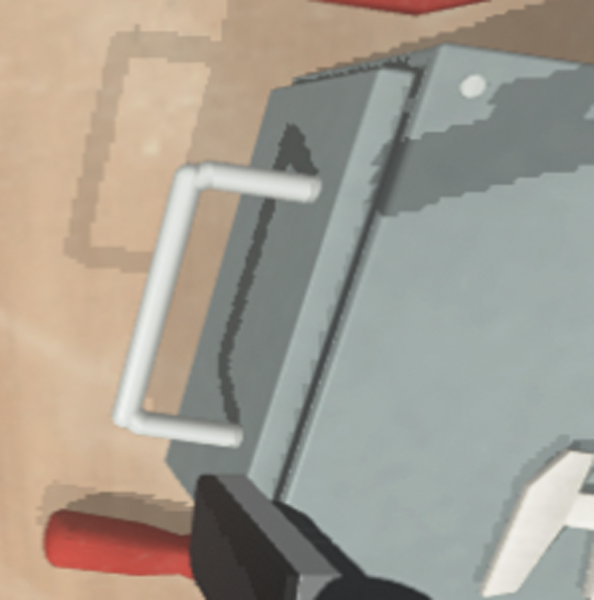

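```bash
cat >> h.py <<'E'
def Ryaw(deg):
    a=np.radians(deg); c,s=np.cos(a),np.sin(a)
    return np.array([[-s,c,0],[c,s,0],[0,0,-1.]])
YAW=-9.75
TX=np.array([np.cos(np.radians(YAW)),np.sin(np.radians(YAW)),0])
E
python3 - <<'E'
from h import *
R=Ryaw(YAW)
env.gripper_to(0.036,20)
env.goto([0.649,0.0095,0.15],R)
print(env.get_state()['force'])
print(env.line_to([0.649,0.0095,0.067],v=0.1,until_force=12))
s=env.get_state();print(s['time'],s['ee_pos'],s['force'])
snap('side','side1.png');snap('wrist','wrist1.png')
E
```

```text
[ 0.2428846  -0.92619691  0.7676231 ]
False
2.1833 [0.64973141 0.00937847 0.06795404] [0.68399308 0.02776264 0.47529334]
```

View pics/wrist1.png

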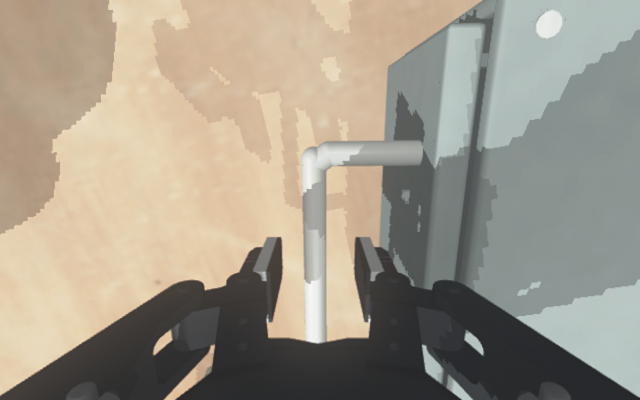

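View pics/side1.png

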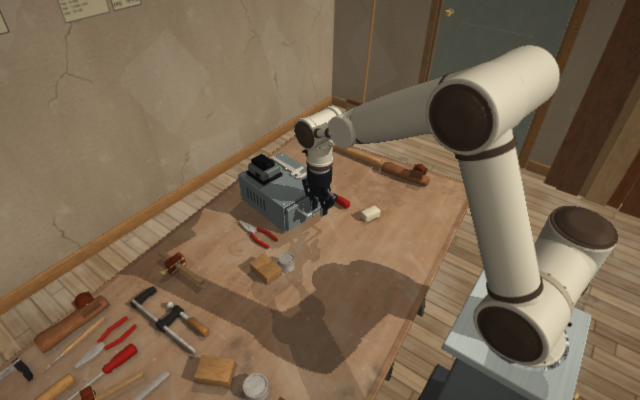

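The wrist view shows the bar, at (315,240), running vertically and centred between the pads at (270,…) and (368,…). I'll grip it and pull.

```bash
python3 - <<'E'
from h import *
env.gripper_to(0.0,40)
s=env.get_state();p0=s['ee_pos'];print(s['time'],p0,s['grip_width'],s['force'])
R=s['orientation']
r=env.line_to(p0-TX*0.11,v=0.09,until_force=20)
s=env.get_state();print(r,s['time'],(p0-s['ee_pos'])@TX,s['force'])
r=env.line_to(p0-TX*0.145,v=0.04,until_force=12)
s=env.get_state();print(r,s['time'],(p0-s['ee_pos'])@TX,s['ee_pos'],s['force'])
snap('side','side2.png')
E
```

```text
2.6417 [0.64922881 0.00947892 0.06762291] 0.008646275294245408 [-1.3435078   0.46086465  3.81314531]
False 4.0083 0.11064377014694919 [-0.5651203  -4.17384634  3.493882  ]
True 4.65 0.13405889391276957 [0.51691834 0.03108807 0.06762077] [ 2.58095612 -0.57329951  0.07548105]
```

View pics/side2.png

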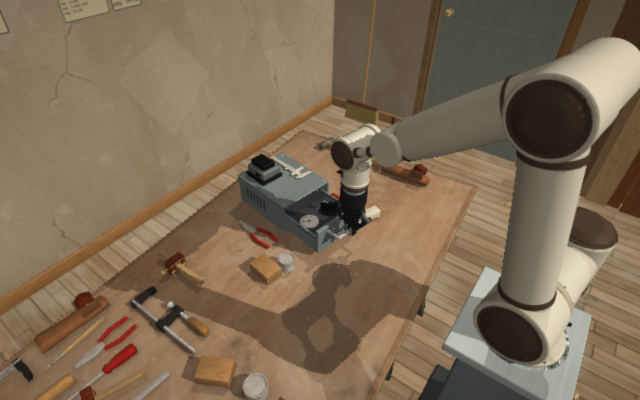

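```bash
python3 - <<'E'
from h import *
env.gripper_to(0.036)
p=env.get_state()['ee_pos']
env.line_to(p+[0,0,0.11],v=0.2)
R=Ryaw(110.25)
tgt=np.array([0.631,0.011,0.23])-R[:,0]*0.06
print(env.ik(tgt,R))
env.goto(tgt,R)
s=env.get_state();print(s['time'],s['q'],s['ee_pos'])
snap('wrist','wrist3.png');snap('scene','scene3.png')
E
```

```text
[-1.28973465e-01  4.50452226e-01  1.24098711e+00 -4.44089210e-16
  1.45015332e+00 -2.05319897e+00]
7.5667 [-1.28958549e-01  4.50776125e-01  1.24184566e+00  8.54886875e-07
  1.45007054e+00 -2.05269165e+00] [0.68694026 0.03182302 0.22934331]
```

View pics/wrist3.png

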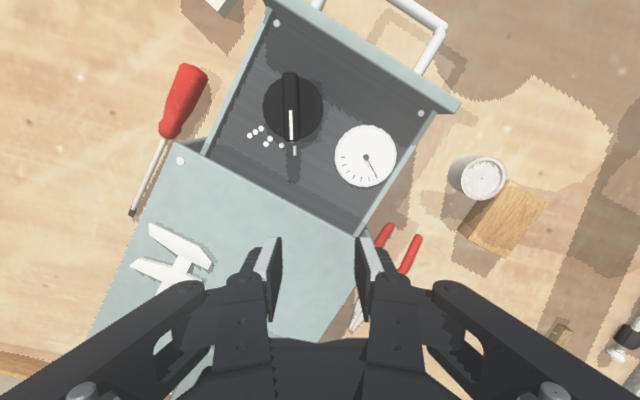

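The dial is at about (292,107), with the bar vertical in the image and the pointer line at (292,125). The rest bar is at (294,151), the third-mark studs are near (256,132), and the tester's round white gauge is at (365,156). Next I'll localise the dial precisely.

```bash
cat > dial.py <<'E'
from h import *
def measure(fn,box):
    f=np.load('pics/'+fn+'.npz');im,d=f['im'],f['d']
    u0,u1,v0,v1=box
    U,V=np.meshgrid(np.arange(u0,u1),np.arange(v0,v1))
    K,D,R,t=f['K'],f['dist_coeffs'],f['R'],f['t']
    p=cv2.undistortPoints(np.stack([U.ravel(),V.ravel()],1).astype(float)[:,None],K,D)[:,0]
    r=np.c_[p,np.ones(len(p))]@R; o=-R.T@t
    X=o+r*d[V.ravel(),U.ravel()][:,None]
    k=(X[:,2]>0.097)&(X[:,2]<0.109)
    B=X[k]; rect=cv2.minAreaRect(B[:,:2].astype(np.float32)*1000)
    print('bar',rect,B.mean(0),k.sum())
    g=im[V.ravel(),U.ravel()].max(1)
    bm=(g<70)&(X[:,2]>0.074)&(X[:,2]<0.084)
    S=o+r*((0.079-o[2])/r[:,2])[:,None]
    c,rad=cv2.minEnclosingCircle(S[bm,:2].astype(np.float32)*1000); print('skirt',c,rad,bm.sum())
    w=(im[V.ravel(),U.ravel()].min(1)>170)
    Z=o+r*((0.103-o[2])/r[:,2])[:,None]
    ww=w&k
    if ww.sum()>5:
        q=Z[ww,:2]; print('white',cv2.minAreaRect(q.astype(np.float32)*1000),q.mean(0),cv2.fitLine(q.astype(np.float32),1,0,.01,.01).ravel())
    return X
E
python3 - <<'E'
from dial import *
measure('wrist3',(245,340,60,148))
c=env.calibration('wrist')
for n,u,v,z in [('m3 a',250,135,.07),('m3 b',256,132,.07),('m3c',262,128,.07),('rest',294,151,.07),('pivots',292,107,.079)]: print(n,onplane(c,u,v,z).round(4))
f=np.load('pics/wrist3.npz');cv2.imwrite('pics/dz.png',cv2.resize(f['im'][60:170,225:345,::-1],None,fx=5,fy=5,interpolation=cv2.INTER_CUBIC))
E
```

```text
bar ((628.3233032226562, -16.350399017333984), (56.389347076416016, 13.020278930664062), 20.606523513793945) [ 0.62715499 -0.01645895  0.10264882] 1079
skirt (628.056884765625, -15.482851028442383) 27.42505645751953 1865
white ((640.7367553710938, -11.396787643432617), (23.817298889160156, 2.537828207015991), 18.89584732055664) [ 0.64058341 -0.01138519] [ 0.93132293  0.36419448  0.641552   -0.01102517]
m3 a [ 0.6653 -0.0469  0.07  ]
m3 b [ 0.6607 -0.0424  0.07  ]
m3c [ 0.6551 -0.0381  0.07  ]
rest [ 0.6652 -0.0025  0.07  ]
pivots [ 0.6271 -0.0168  0.079 ]
```

View pics/dz.png

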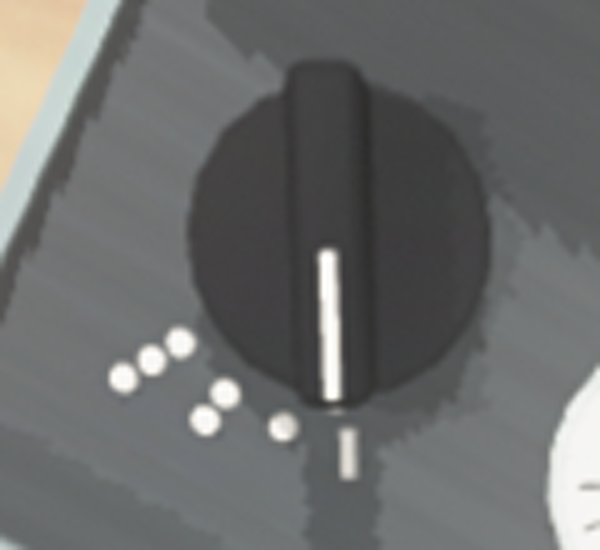

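```bash
python3 - <<'E'
from dial import *
c=env.calibration('wrist')
P=np.array([0.6282,-0.016,0])
for u,v in [(180,148),(240,177),(300,207),(350,232)]:
    print((onplane(c,u,v,.115)-P)@TX)
R=Ryaw(110.5)
env.goto([P[0],P[1],0.15],R)
print(env.line_to([P[0],P[1],0.084],v=0.08,until_force=10))
s=env.get_state();print(s['time'],s['ee_pos'],s['force'])
snap('wrist','wrist4.png')
env.gripper_to(0.0,40)
s=env.get_state();print(s['time'],s['ee_pos'],s['force'],s['moment'],s['grip_width'])
snap('wrist','wrist5.png')
snap('side','side5.png')
E
```

```text
0.07266751324855165
0.06991566714826718
0.06777152214801092
0.0658720973608798
False
9.1583 [ 0.62876845 -0.01614241  0.08469405] [-0.0103068   0.75390421  0.95869209]
9.5333 [ 0.62877122 -0.01488745  0.08494432] [-0.11468641  5.18609195  3.96715766] [0.84170127 0.05425607 0.04355477] 0.011705521307341128
```

View pics/wrist4.png

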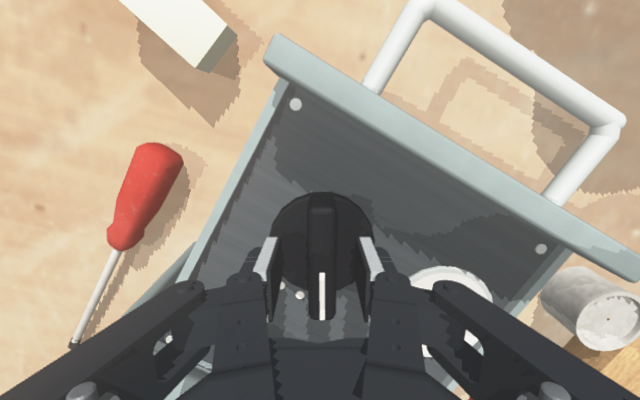

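View pics/wrist5.png

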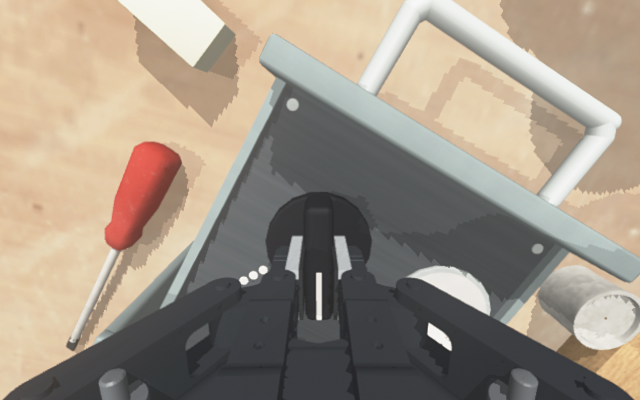

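The pads hold the bar centred, with the pointer still aligned at (319,295). Now I'll turn it clockwise in steps.

```bash
python3 - <<'E'
from dial import *
P=[0.6287,-0.0148,0.0842]
env.gripper_to(0.0,60)
for y in (100,88,76,64,54):
    env.goto(P,Ryaw(y))
    s=env.get_state();print(y,round(s['time'],2),s['ee_pos'].round(4),s['force'].round(1),s['moment'].round(2),s['q'][5].round(3),s['grip_width'].round(4))
snap('wrist','wrist6.png');snap('side','side6.png');snap('scene','scene6.png')
E
```

```text
Traceback (most recent call last):
AttributeError: 'float' object has no attribute 'round'
```

```bash
python3 - <<'E'
from dial import *
P=[0.6287,-0.0148,0.0842]
for y in (88,76,64,54):
    env.goto(P,Ryaw(y))
    s=env.get_state();print(y,s['time'],s['ee_pos'],s['force'],s['moment'],s['grip_width'])
snap('wrist','wrist6.png');snap('side','side6.png');snap('scene','scene6.png')
E
```

```text
88 10.4667 [ 0.62889229 -0.01528788  0.08496803] [-2.04669129 -0.06906227  5.9195555 ] [0.03108961 0.45373305 0.03205958] 0.011524938589270017
76 10.7833 [ 0.62885962 -0.01551361  0.08498189] [-3.69148359 -1.56378201  5.86503875] [-0.22025378  0.50525423  0.04098753] 0.011457153105582724
64 11.1 [ 0.62882863 -0.01578625  0.0849968 ] [-2.53450758 -1.20185074  5.05194805] [-0.30884473  0.55123209  0.0772543 ] 0.011351502590899894
54 11.3917 [ 0.62878863 -0.0159475   0.08499299] [-3.38932116 -1.30879418  6.58072456] [-0.40760742  0.59534159  0.00932215] 0.011751270848105658
```

View pics/wrist6.png

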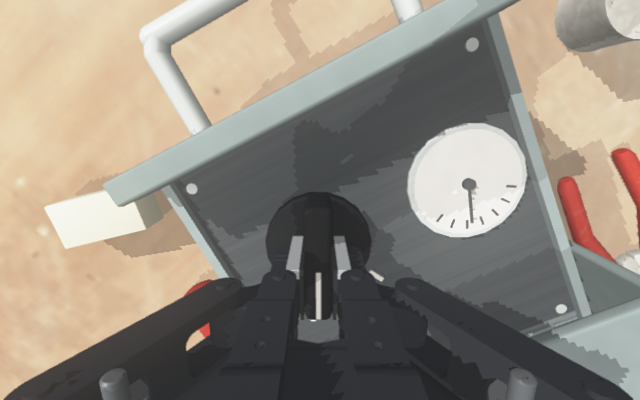

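The bar is still vertical between the pads, the studs lie under the hand, and the rest mark has moved to (376,275). I'll finish the last 4° and measure the bar and board angles.

```bash
python3 - <<'E'
from dial import *
P=[0.6287,-0.0148,0.0842]
env.goto(P,Ryaw(50.3)); env.pause(0.3)
s=env.get_state();print(s['time'],s['ee_pos'],s['force'],s['moment'],s['qd'].round(3).tolist())
o=s['orientation'];print('tool yaw',np.degrees(np.arctan2(o[1,1],o[0,1])))
snap('wrist','wrist7.png');snap('scene','scene7.png')
for fn,b in(('wrist5',(270,370,190,325)),('wrist7',(270,370,190,325))): 
    print(fn); measure(fn,b)
E
```

```text
12.0917 [ 0.62879768 -0.01602734  0.08499905] [-2.59735666 -2.10972416  5.64750684] [-0.41387255  0.58749785  0.06641309] [-0.0, -0.001, 0.0, -0.001, 0.001, -0.0]
tool yaw 50.55216840060536
wrist5
bar ((627.870361328125, -18.88414764404297), (36.29737091064453, 53.153541564941406), 86.53323364257812) [ 0.624955   -0.01810595  0.10262062] 3879
skirt (626.6880493164062, -17.07343101501465) 27.446441650390625 2914
white ((634.7135620117188, -14.355194091796875), (38.70014953613281, 25.436967849731445), 20.449260711669922) [ 0.63103468 -0.01561061] [ 0.91932917  0.39348936  0.63038254 -0.01623278]
wrist7
bar ((626.615966796875, -17.10517120361328), (36.205928802490234, 53.9488410949707), 26.605125427246094) [ 0.62552729 -0.0142066   0.10258591] 3817
skirt (627.4238891601562, -15.065129280090332) 27.42939567565918 2960
white ((639.6924438476562, -25.856477737426758), (1.3722585439682007, 23.256601333618164), 50.5948371887207) [ 0.64012415 -0.02605094] [ 0.7713812  -0.63637334  0.6424012  -0.02779309]
```

View pics/wrist7.png

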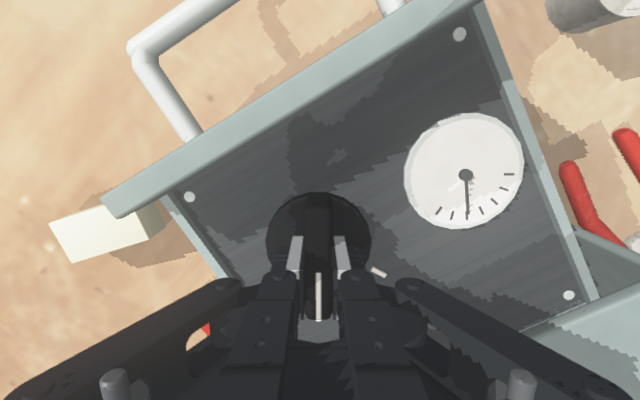

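View pics/scene7.png

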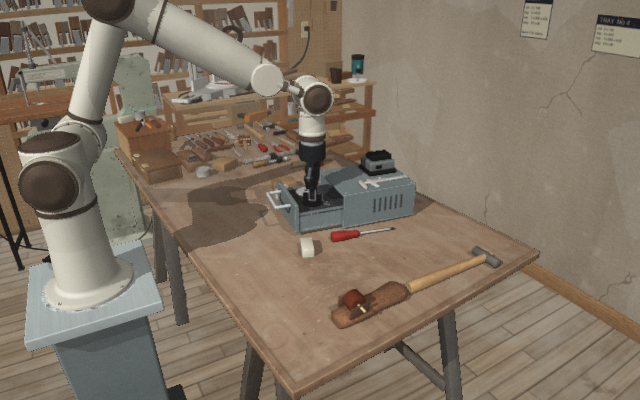

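```bash
python3 - <<'E'
from h import *
env.pause(0.6); s=env.get_state(); o=s['orientation']
print(s['time'],s['ee_pos'],s['force'],s['grip_width'],np.degrees(np.arctan2(o[1,1],o[0,1])))
env.sign_off()
E
```

```text
12.7917 [ 0.62877836 -0.0160039   0.08498128] [-2.73260638 -2.03437475  4.57369603] 0.010952262559721954 50.552925526365584
the job is handed in; nothing more can be done
```

I pulled the drawer out by its handle to its stop, turned the dial clockwise to the third click, and handed the job in at 12.8 s with the fingers still holding it there.

- **Drawer:** It moved 134 mm until the force rose at the stop, on top of however far it started ajar. Before the grip, the dial axis measured 66–73 mm in front of the case, against the 70 mm expected with the drawer fully out. I did not re-measure it after turning, but the last pictures still show it out.
- **Dial:** The pointer line went from about +20.5° to about -39.5° in the world frame, roughly 60° or 1.05 rad. The third mark lay at -39.1°. The wrist turned the same amount, so the grip did not appear to slip.
- **Hold:** The grip was set to 60 N. The arm was still at the end, and the wrist force was only a few newtons.
- **Other things on the bench:** The wax block, screwdriver, pliers and tin look unmoved in the last pictures. I judged this by eye and did not measure it.
- **One disagreement:** When the fingers closed on the dial there was about 5 N of sideways force, so my dial position was about 1 mm off. I shifted the target to match.

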